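Key the knurled collar of a gas-filter cell home and hold it

TASK

Close the gas-filter cell on the assembly fixture. First push its square block across the plate until two sides lie flush against both stop bars; then grip the round knurled collar, keep a light downward push on it and turn it clockwise (seen from above) until its hidden keyways drop over the cross pin, and push it fully down onto the block. The spring inside lifts the collar if you let go, so finish with the gripper still holding it fully home, the block still against both stops, so that I can fit the retaining screw; leave the jar, tin, wrench and tube cutter beside it alone.

Things in the scene. Friction and masses are not known exactly. Their poses are not given: they have to be found in the camera images.
- fixture: Fixed assembly fixture: dark grey plate 180 x 180 x 6 mm on the worktop with two steel stop bars along its +x and +y sides (16 mm wide, 92 mm long, tops 21 mm above the worktop). Origin at the centre of the plate's underside, z up. Stop faces at x = +45 mm (looks to -x) and y = +45 mm (looks to -y), a 10 mm relief between the bars at the corner. Place and yaw (up to 0.3 rad) vary.
- stop_corner (a point): Point on the plate's top (6 mm above the worktop) where the two stop faces would meet; axes as the fixture's. The block against both stops has its centre at x = -30, y = -30 mm from here.
- cell_block: Filter cell: loose steel block 60 x 60 x 28 mm, about 0.6 kg, with a round spigot 34 mm across (top at 56 mm) under the collar. Origin at the centre of its underside, z up, x and y along its sides. Starts on the plate, 1 to 6 cm short of each stop and turned up to 0.25 rad; its +x and +y sides belong against the stops. Flush round ports in the -x and -y sides.
- pin_height (a point): Point on the spigot's axis, 41.5 mm above the block's underside, level with the top of the cross pin: a 5 mm steel pin through the spigot that stands out 4.5 mm on both sides, fixed in it, hidden under the collar. The pin's direction differs each time and is not known; the axes here are the block's, not the pin's.
- collar: Round knurled steel collar, a closed cap 52 mm across, 32.5 mm high, 0.16 kg, loose on the spigot with 0.8 mm play all round. Origin at the centre of its lower rim, z up. Starts centred on the block, carried by the spring, its rim 8 mm above the block's top. Two keyways 8 mm wide inside, half a turn apart on its +x and -x sides, cannot be seen or told from outside.
- collar_rim (a point): Centre of the collar's lower rim: 36 mm above the block's underside at the start, 34 mm when stopped by the pin, 28 mm (resting on the block) when fully home. The collar passes the pin only with the keyways within about 0.08 rad of it; it takes a clockwise turn (from above) of 0.2 to 1.4 rad to get there.
- collar_top (a point): Centre of the collar's flat top, 32.5 mm above its rim. Under it a sprung plate on the spigot pushes the collar up, with 3.6 N at the start and 6.8 N fully home, and lifts it again when let go; nothing latches. The collar turns easily while it is not pressed hard on the pin.
- sample_jar: Clear jar with a white ribbed cap, 48 mm across, 82 mm high, standing behind the work; origin at its underside. Leave alone.
- ferrule_tin: Round tin, 57 mm across, 26 mm high, standing to the right of the fixture; origin at its underside. Leave alone.
- wrench_small: Small open-end wrench 22 x 105 x 4 mm lying to the right of the fixture; origin at the middle of its underside. Leave alone.
- tube_cutter: Tube cutter 28 x 88 x 16 mm with a feed knob, lying to the right; origin at the middle of its underside. Leave alone.
Things that resemble listed ones, but are neither listed nor needed, are in the scene too. Leave any orange or yellow look-alike of the collar alone.

How it is judged (in metres and radians):
On the way, in this order (a step that is already met when the one before it is completed fails the run):
1. the block lies flush against both stop bars (x of cell_block in the frame of stop_corner above -0.0322 m and y of cell_block in the frame of stop_corner above -0.0322 m and z of cell_block in the frame of stop_corner below 0.003 m and angle between the x axis of cell_block and the x axis of stop_corner, either way round below 0.05 rad), for 0.2 s.
2. the keyed collar is down on the block (z of collar_rim in the frame of cell_block below 0.0295 m and horizontal distance between collar_rim and cell_block below 0.004 m), for 0.2 s.
At the end, for the whole second after the job is handed in: The gripper still holds the collar (more than 2 N) with its rim within 1.5 mm of the block's top and centred on the block within 4 mm, and the block lies on the plate within 2.2 mm of both stops and square to them within 0.05 rad (all of step 1 and all of step 2 and contact force between the fingers and collar above 2 N); the arm keeps its last pose, push and grip.
It fails at once if a bystander (jar, tin, wrench, tube cutter) is shifted by more than 30 mm (distance of any of sample_jar, ferrule_tin, wrench_small, tube_cutter from where it was at the start of the episode above 0.03 m).
It fails at once if the collar is pulled off its spigot (distance between collar_rim and cell_block above 0.056 m).
It also fails if it takes over 61 s, if anything falls off the work surface, if the arm or the gripper's body presses on something with over 40 N, if the wrist force passes 120 N, or if a joint passes its speed limit or range.

ROBOT

A 6-joint arm with a two-finger parallel gripper is mounted at the origin on a cart in front of the work surface, level with it; the furniture and walls round the work are solid. World frame = base frame: x ahead of the robot, y to its left, z up, the work surface at z = 0. Lengths are in mm, angles in rad, forces in N, time in s.
With the tool pointing down it reaches from about 350 to 875 mm from the base axis. Payload 4.2 kg.
Tool frame: the origin (TCP) lies midway between the tips of the shut fingers; the grasp point (between the pads) lies 19 mm behind it (arm.hold_point_z is the distance from the TCP to the grasp point, in mm); z points along the fingers, y is the line along which they close (so a half turn about z gives the same grasp; the last joint's range is limited). The gripper opens to 85 mm and grips with 20 to 120 N. Pads are 22 mm wide; open, the fingers measure 114 mm over their backs; the gripper's body (76 mm by 85 mm) begins 54 mm behind the grasp point. The pads swing forward as they close: fully open they stand 13 mm farther back than shut.
Start: joints at [-0.966, 0.385, 0.008, 0, -1.194, -0.259], TCP at [211.858, -587.976, 231.312] pointing down, gripper open.
Joint ranges: [-3.14, 3.14], [-1.21, 2.06], [-1.07, 1.41], [-3.16, 2.05], [-2.99, -0.16], [-3.1, 3.1]. Speed limits (rad/s): [2.79, 2.79, 3.14, 3.14, 3.14, 3.14].

INTERFACE

Orientations are given as a unit quaternion [x, y, z, w].
In Python, from bench import arm, vision gives the robot as it stands. The module is installed in compiled form; this text tells all that it offers.
- The arm moves only by the tool servo_tool, never from a script. Its argument "plan" is a list of rows, each a list of 7 numbers: the shift along the world's x, y, z each as a share of 300 mm, from -1 to 1, then the turn, a rotation vector about the world's x, y, z each as a share of 2 rad, from -1 to 1, then the opening, from 0 (shut) to 1 (fully open). A call has 1 to 20 rows; each row shifts and turns the commanded pose from where the row before left it; what a row does not reach is not made up. A row lasts 1/8 s, in which the tool goes at most 62.5 mm and 10.7 degrees, less where a joint would pass 70% of its speed; a pose out of reach is approached as far as the arm can. A call with a number of a shift or a turn outside -1 to 1 is refused whole. A call with a gripper value outside its range is refused whole. The fingers move at their own pace and stop on an object; the grip force is fixed at half the most. Time passes only in rows, so rows that do not move let the fingers close. It gives the time, the measured TCP pose, the force, the opening and the grip force at its end, in the units of the state.
- arm.read_state(): the state, without advancing time (a new reading comes with each control period).
- vision.get_image(name): name is "scene" or "side" or "wrist"; returns a dict with "image" (384x512x3 uint8, red, green, blue), "z_map" (384x512 float32, mm along the optical axis (not along the pixel's ray), 0 where there is no reading), "K" (3x3 intrinsics, pixels), "world_to_cam" (4x4, takes a point from world to camera coordinates); the wrist camera has in their place "mount" (4x4, takes a point from camera to tool coordinates, whose origin is the TCP and whose axes are the flange's). Camera axes: x right, y down, z forward; pixel columns grow to the right and rows downward; lengths in mm; the calibration is good to about 2 mm. The wrist camera is an equidistant fisheye: a pixel r from the principal point sees the ray r / f radians off the axis. A picture is of the moment at which its call begins: read the wrist's pose just before it.
- arm.job_done(): hands the job in; it is judged then, once.
The state is a dict: "clock": time; "joints": joint angles; "joint_vel": joint speeds; "joint_efforts": joint torques, N m; "position": TCP position; "ee_rot": TCP orientation; "contact_force": force on the tool from outside, world axes, zero at the start; "wrist_torque": the same for the moment, N m; "gripper_width": finger opening in mm; "grasp_force": force on a finger pad.
Only numpy, scipy, OpenCV 4.12 (cv2) and the standard library are available. Lean on these libraries where they do the work, as an engineer would, in place of code of your own. Each camera call takes 0.05 s, during which the arm holds its last target. There are 200 camera calls.

## Working session

There is one attempt and no reset: what is moved stays moved. The work goes in short steps, Python scripts to look and compute and a tool call to move; the robot and the scene stay as the last step left them, time stands still between calls to the robot, and variables do not carry over. Pictures are saved under pics/ and viewed, at most 10 in all, crops included, and the job is handed in when it is done.

Besides the shell and the picture viewer there is one more tool, called after "Request:" as a command line: name --pt "numbers of a row" for each row, then --argument value for the rest. servo_tool: Moves the arm, as the interface text tells. Its arguments: {"type":"object","properties":{"plan":{"type":"array"}},"required":["plan"]}

```bash
mkdir -p pics; cat > h.py <<'E'
import numpy as np, cv2
from bench import arm, vision
from scipy.spatial.transform import Rotation as R
def grab(n):
    s=arm.read_state(); d=vision.get_image(n); return s,d
def save(n,img): cv2.imwrite('pics/'+n,cv2.cvtColor(img,cv2.COLOR_RGB2BGR))
def cloud(d):
    K=d['K'];z=d['z_map'];v,u=np.mgrid[:z.shape[0],:z.shape[1]]
    P=np.stack([(u-K[0,2])/K[0,0]*z,(v-K[1,2])/K[1,1]*z,z,np.ones_like(z)],-1)
    return (P@np.linalg.inv(d['world_to_cam']).T)[...,:3]
def ray(d,u,v,h):
    K=d['K'];M=np.linalg.inv(d['world_to_cam']);c=M[:3,3]
    r=M[:3,:3]@np.array([(u-K[0,2])/K[0,0],(v-K[1,2])/K[1,1],1.])
    return c+r*(h-c[2])/r[2]
E
python3 - <<'E'
from h import *
for n in('scene','side'):
    s,d=grab(n); save(n+'0.png',d['image']); print(n,d['K'].round(1).tolist(),np.linalg.inv(d['world_to_cam']).round(3).tolist())
s,d=grab('wrist');print(d['K'].round(1).tolist(),d['mount'].round(3).tolist());print(s)
E
```

```text
scene [[443.6, 0.0, 257.8], [0.0, 443.6, 189.8], [0.0, 0.0, 1.0]] [[-0.903, -0.344, 0.256, 340.712], [-0.429, 0.721, -0.544, 598.325], [0.003, -0.601, -0.799, 886.62], [0.0, 0.0, 0.0, 1.0]]
side [[461.6, 0.0, 258.1], [0.0, 461.6, 189.4], [0.0, 0.0, 1.0]] [[0.993, -0.086, 0.084, 492.901], [-0.119, -0.604, 0.788, -729.106], [-0.017, -0.793, -0.61, 698.07], [0.0, 0.0, 0.0, 1.0]]
[[297.3, 0.0, 246.1], [0.0, 297.3, 194.6], [0.0, 0.0, 1.0]] [[-0.0, -0.957, -0.289, 73.583], [1.0, -0.0, -0.001, -0.014], [0.001, -0.289, 0.957, -142.064], [0.0, 0.0, 0.0, 1.0]]
{'clock': 0.1, 'joints': array([-9.66403579e-01,  3.85455222e-01,  6.78015698e-03, -4.30657807e-04,
       -1.19401289e+00, -2.58628934e-01]), 'joint_vel': array([-0.00107113, -0.00143671,  0.00200461,  0.00041041, -0.00116813,
       -0.00039952]), 'joint_efforts': array([-2.42952001e-04, -3.93320024e+01,  1.88929117e+01,  4.19798613e+00,
       -2.56772662e-03, -3.68988140e-08]), 'position': array([ 211.67899088, -587.51063221,  230.3532906 ]), 'ee_rot': array([-1.71943694e-01,  9.85106305e-01,  9.42825725e-04, -2.13777617e-04]), 'contact_force': array([ 1.26567534, -0.23147583, -0.6869989 ]), 'wrist_torque': array([0.02166396, 0.03637055, 0.05349809]), 'grasp_force': 0.0, 'gripper_width': 85.34560705526465}
```

View pics/scene0.png

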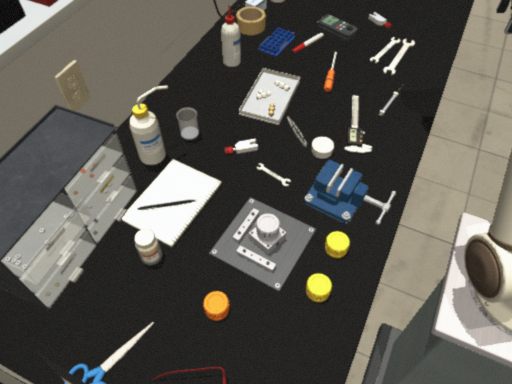

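View pics/side0.png

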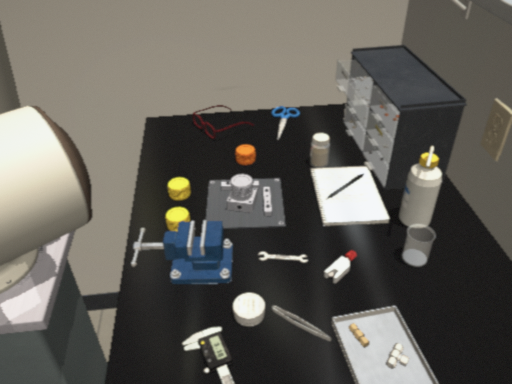

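Candidates for the collar:
- Grey collar on the block: scene (268,225), side (242,183).
- Orange look-alike: scene (216,305).
- Yellow look-alikes: scene (338,245) and (319,288).
- White tin: scene (322,148).

I choose the grey one on the block. The stop bars are at scene (247,227) for +x and (256,258) for +y. Next I check it in one crop and measure.

```bash
python3 - <<'E'
from h import *
_,a=grab('scene');_,b=grab('side')
A=a['image'][190:295,205:325];B=b['image'][160:235,195:295]
save('crop1.png',np.vstack([cv2.resize(A,(480,420),interpolation=cv2.INTER_CUBIC)[:, :],cv2.resize(B,(480,360),interpolation=cv2.INTER_CUBIC)])[:780] if 0 else np.hstack([cv2.resize(A,(400,350),interpolation=cv2.INTER_CUBIC),cv2.resize(B,(400,350),interpolation=cv2.INTER_CUBIC)]))
for n,d,(u0,v0,u1,v1) in(('scene',a,(205,190,325,295)),('side',b,(195,160,295,235))):
    P=cloud(d)[v0:v1,u0:u1].reshape(-1,3)
    z=P[:,2];print(n,np.histogram(z,bins=np.arange(-6,80,2))[0])
    for lo,hi in((3,9),(18,24),(32,37),(64,74)):
        Q=P[(z>lo)&(z<hi)]
        if len(Q)<5: continue
        r=cv2.minAreaRect(Q[:,:2].astype(np.float32));print(lo,hi,len(Q),np.median(Q,0).round(1),[np.round(x,2) for x in r],cv2.boxPoints(r).round(1).tolist())
E
```

```text
scene [  39  582 2249 2647 1107 1469 1611  456  164  152  103   71  161  248
  158   57   51   70  203  232  150   29    1    6   11   14    9    7
   11   10   11   12   12   12   11   16   11   17   52  147  141   31]
3 9 3856 [532.2 140.6   6. ] [array([550.6, 115.7]), array([287.75, 276.14]), np.float64(25.21)] [[361.6000061035156, 179.3000030517578], [479.20001220703125, -70.5], [739.5999755859375, 52.099998474121094], [622.0, 301.8999938964844]]
18 24 567 [566.6 152.3  21. ] [array([526.16, 107.06]), array([190.11, 256.79]), np.float64(14.65)] [[401.70001220703125, 207.1999969482422], [466.70001220703125, -41.20000076293945], [650.5999755859375, 6.900000095367432], [585.7000122070312, 255.3000030517578]]
32 37 407 [519.1 144.7  33.6] [array([529.82, 128.27]), array([236.81, 282.46]), np.float64(20.38)] [[369.6000061035156, 219.39999389648438], [468.0, -45.400001525878906], [690.0, 37.099998474121094], [591.5999755859375, 301.8999938964844]]
64 74 243 [543.1 122.   72.4] [array([504.31,  61.66]), array([186.67,  50.15]), np.float64(55.19)] [[430.3999938964844, -0.699999988079071
[... 620 characters left out ...]
20.36, 116.7 ]), np.float64(84.54)] [[490.20001220703125, 70.9000015258789], [606.4000244140625, 59.79999923706055], [617.7999877929688, 179.60000610351562], [501.70001220703125, 190.6999969482422]]
32 37 196 [547.2 100.1  34.1] [array([544.81, 115.01]), array([60.81, 60.02]), np.float64(72.34)] [[507.0, 95.0999984741211], [564.2000122070312, 76.9000015258789], [582.5999755859375, 134.89999389648438], [525.4000244140625, 153.10000610351562]]
64 74 204 [544.  106.4  72.2] [array([507.95,  51.71]), array([199.92,  61.05]), np.float64(63.69)] [[436.29998779296875, -24.399999618530273], [491.0, -51.400001525878906], [579.5999755859375, 127.80000305175781], [524.9000244140625, 154.8000030517578]]
```

View pics/crop1.png

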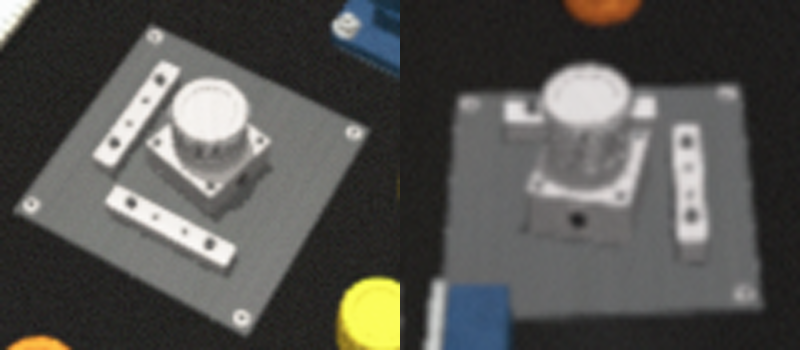

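The crop shows the grey knurled collar on the square block, with free edges at −x and −y. The +x bar is on the left of the scene crop and the +y bar is at the bottom. The crop also confirms the choice over the orange and yellow look-alikes. Now I refine poses with both views.

```bash
cat > m.py <<'E'
from h import *
def comp(mask,seed):
    n,l,s,c=cv2.connectedComponentsWithStats(mask.astype(np.uint8),connectivity=4)
    return l==l[seed[1],seed[0]] if l[seed[1],seed[0]] else np.zeros_like(mask)
def cast(d,mask,h):
    v,u=np.nonzero(mask); return np.array([ray(d,a,b,h)[:2] for a,b in zip(u,v)],np.float32)
def edge(d,m,h):
    c=max(cv2.findContours(m.astype(np.uint8),cv2.RETR_EXTERNAL,cv2.CHAIN_APPROX_NONE)[0],key=len)[:,0]
    return np.array([ray(d,a,b,h)[:2] for a,b in c],np.float32)
E
python3 - <<'E'
from m import *
S={'scene':dict(bx=(250,220),by=(256,259),pl=(235,250),blk=(281,228),top=(268,219)),
   'side':dict(bx=(223,189),by=(267,200),pl=(245,215),blk=(255,202),top=(242,180))}
for n in S:
    _,d=grab(n);P=cloud(d);z=P[...,2];g=cv2.cvtColor(d['image'],cv2.COLOR_RGB2GRAY);hsv=cv2.cvtColor(d['image'],cv2.COLOR_RGB2HSV)
    for k,h in(('bx',21),('by',21)):
        u,v=S[n][k];w=np.zeros_like(g,bool);w[v-25:v+26,u-25:u+26]=1
        m=w&(g>165)&(np.abs(z-h)<6);m=comp(m,(u,v))
        if m.sum()<10: print(n,k,'none',g[v,u],z[v,u]);continue
        r=cv2.minAreaRect(edge(d,m,h));bp=cv2.boxPoints(r);e=bp[1]-bp[0] if np.linalg.norm(bp[1]-bp[0])>np.linalg.norm(bp[2]-bp[1]) else bp[2]-bp[1]
        print(n,k,m.sum(),np.round(r[0],1),np.round(r[1],1),'dir',np.arctan2(e[1],e[0]).round(3),'zmed',np.median(z[m]).round(1))
    m=(np.abs(z-73.5)<4)&(hsv[...,1]<60)
    m[:, :S[n]['top'][0]-30]=0;m[:,S[n]['top'][0]+30:]=0;m[:150]=0;m[260:]=0
    m=comp(m,S[n]['top']);print(n,'top',m.sum(),np.median(z[m]))
    for h in(74.5,):
        c=cast(d,m,h);print(c.mean(0),cv2.minEnclosingCircle(c))
    # block top
    u,v=S[n]['top'];w=np.zeros_like(g,bool);w[v-10:v+50,u-40:u+40]=1
    m=w&(np.abs(z-34)<3.5)&(g>140);Q=P[m];r=cv2.minAreaRect(cast(d,m,34));print(n,'blk',m.sum(),r,np.median(z[m]))
# heights of surrounding stuff
    dd=np.hypot(P[...,0]-545,P[...,1]-115);m=(z>30)&(dd>45)&(dd<170)&(z<250);print(n,m.sum(),P[m][::25].round(0).tolist()[:25])
E
```

```text
scene bx 230 [601.6 108.9] [91.3 16.8] dir 1.488 zmed 21.2
scene by 274 [543.3 178.2] [17.  92.4] dir -0.096 zmed 21.0
scene top 370 73.74825763830256
[543.5566  118.69522] ((543.5169067382812, 118.4439926147461), 26.347694396972656)
scene blk 196 ((543.876220703125, 117.31478881835938), (61.59314727783203, 59.9509391784668), 69.67195129394531) 33.93915351201923
scene 672 [[491.0, -44.0, 87.0], [480.0, -32.0, 91.0], [470.0, -33.0, 88.0], [470.0, -26.0, 88.0], [484.0, -29.0, 70.0], [465.0, -28.0, 79.0], [483.0, -29.0, 59.0], [483.0, -36.0, 43.0], [475.0, -35.0, 41.0], [406.0, 49.0, 32.0], [407.0, 55.0, 32.0], [413.0, 64.0, 33.0], [413.0, 72.0, 35.0], [415.0, 77.0, 32.0], [389.0, 66.0, 31.0], [393.0, 73.0, 30.0], [381.0, 74.0, 31.0], [382.0, 79.0, 31.0], [407.0, 163.0, 35.0], [418.0, 175.0, 33.0], [396.0, 166.0, 31.0], [415.0, 182.0, 34.0], [392.0, 171.0, 31.0], [405.0, 183.0, 31.0], [405.0, 189.0, 33.0]]
side bx none 109 7.282378937158796
side by 141 [602.6 108.6] [90.4 15.3] dir 1.479 zmed 21.1
side top 262 73.6980976759159
[545.06976 113.31774] ((544.5032348632812, 113.232177734375), 28.447856903076172)
side blk 140 ((544.6754150390625, 115.46346282958984), (61.063106536865234, 58.81416320800781), 71.77399444580078) 33.98907784851514
side 426 [[565.0, 283.0, 36.0], [405.0, 192.0, 32.0], [417.0, 181.0, 33.0], [415.0, 174.0, 32.0], [408.0, 166.0, 33.0], [393.0, 159.0, 31.0], [393.0, 87.0, 32.0], [415.0, 79.0, 33.0], [395.0, 77.0, 31.0], [411.0, 68.0, 34.0], [384.0, 66.0, 33.0], [404.0, 63.0, 30.0], [398.0, 53.0, 33.0], [405.0, 44.0, 35.0], [485.0, -29.0, 86.0], [491.0, -35.0, 88.0], [483.0, -39.0, 87.0], [494.0, -41.0, 41.0]]
```

Request:
servo_tool --pt "0.069 0.147 0 0 0 0 1" --pt "0.069 0.147 0 0 0 0 1" --pt "0.069 0.147 0 0 0 0 1" --pt "0.069 0.147 0 0 0 0 1" --pt "0.069 0.147 0 0 0 0 1" --pt "0.069 0.147 0 0 0 0 1" --pt "0.069 0.147 0 0 0 0 1" --pt "0.069 0.147 0 0 0 0 1" --pt "0.069 0.147 0 0 0 0 1" --pt "0.069 0.147 0 0 0 0 1" --pt "0.069 0.147 0 0 0 0 1" --pt "0.069 0.147 0 0 0 0 1" --pt "0.069 0.147 0 0 0 0 1" --pt "0.069 0.147 0 0 0 0 1" --pt "0.069 0.147 0 0 0 0 1" --pt "0.069 0.147 0 0 0 0 1" --pt "0 0 -0.07 0 0 0 1" --pt "0 0 -0.07 0 0 0 1" --pt "0 0 0 0 0 0 1" --pt "0 0 0 0 0 0 1"

```text
clock: 2.85
position: [543.6, 117.7, 190.3]
ee_rot: [-0.172, 0.985, 0.0, 0.001]
contact_force: [0.0, -0.7, 0.8]
gripper_width: 85.4
grasp_force: 0.0
```

```bash
python3 - <<'E'
from m import *
s,d=grab('wrist');save('w1.png',d['image']);print(s['position'],s['ee_rot'],s['joints'].round(3),s['contact_force'])
E
```

```text
[543.62271164 117.68466924 190.25743334] [-1.72102712e-01  9.85078713e-01  8.25637862e-06  7.64775611e-04] [ 5.050e-01  3.010e-01 -2.260e-01  1.000e-03 -1.042e+00 -1.730e+00] [ 0.04902326 -0.6517131   0.78567114]
```

View pics/w1.png

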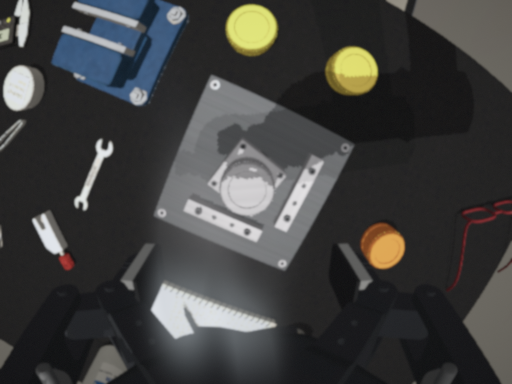

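The wrist view shows the collar top at about (247,188), the bars at (225,221) and (300,195), and the open fingers at (137,265) and (350,265). I locate the collar axis from it.

```bash
cat >> m.py <<'E'
def wcloud(s,d):
    K=d['K'];z=d['z_map'];v,u=np.mgrid[:z.shape[0],:z.shape[1]]
    x=u-K[0,2];y=v-K[1,2];r=np.hypot(x,y)+1e-9;th=r/K[0,0]
    D=np.stack([np.tan(th)*x/r,np.tan(th)*y/r,np.ones_like(r)],-1)
    T=np.eye(4);T[:3,:3]=R.from_quat(s['ee_rot']).as_matrix();T[:3,3]=s['position'];T=T@d['mount']
    return (D*z[...,None])@T[:3,:3].T+T[:3,3],D@T[:3,:3].T,T[:3,3]
E
python3 - <<'E'
from m import *
s,d=grab('wrist');P,D,c=wcloud(s,d);z=P[...,2];w=np.zeros(z.shape,bool);w[120:270,150:350]=1
print(np.histogram(z[w],bins=np.arange(-4,84,4)))
def at(m,h):
    return (c+D*((h-c[2])/D[...,2])[...,None])[m][:,:2].astype(np.float32)
m=w&(np.abs(z-74)<3);m=comp(m,(247,185))
Q=at(m,74.5);print('top',m.sum(),np.median(z[m]),Q.mean(0),cv2.minEnclosingCircle(Q),cv2.minAreaRect(Q))
g=cv2.cvtColor(d['image'],cv2.COLOR_RGB2GRAY)
m=w&(np.abs(z-34)<3);Q=at(m,34);print('blk',m.sum(),cv2.minAreaRect(Q))
for k,(u,v) in dict(bx=(225,221),by=(300,195)).items():
    m=comp(w&(np.abs(z-21)<3)&(g>130),(u,v));Q=at(m,21)
    if len(Q): print(k,m.sum(),cv2.minAreaRect(Q))
E
```

```text
(array([ 6668,  2522, 13529,   198,   200,   660,  1617,   155,    72,
         860,     0,    15,    14,    15,    39,    33,    29,    39,
         380,  2014,     2]), array([-4,  0,  4,  8, 12, 16, 20, 24, 28, 32, 36, 40, 44, 48, 52, 56, 60,
       64, 68, 72, 76, 80]))
top 2247 73.26543267214629 [542.2398  117.71633] ((542.41162109375, 117.751708984375), 25.261850357055664) ((542.3689575195312, 117.81587219238281), (49.071590423583984, 49.20937728881836), 34.73273468017578)
blk 906 ((542.9468994140625, 117.72769927978516), (59.563148498535156, 59.88003158569336), 71.59009552001953)
bx 1021 ((600.7744140625, 109.78811645507812), (92.30876922607422, 16.90966796875), 85.20452880859375)
by 1046 ((543.5863647460938, 178.22154235839844), (16.766557693481445, 91.15245819091797), 84.62629699707031)
```

Request:
servo_tool --pt "-0.004 0 -0.08 0 0 0 1" --pt "0 0 -0.08 0 0 0 1" --pt "0 0 -0.08 0 0 0 1" --pt "0 0 -0.08 0 0 0 1" --pt "0 0 -0.08 0 0 0 1" --pt "0 0 -0.08 0 0 0 1" --pt "0 0 0 0 0 0 1" --pt "0 0 0 0 0 0 0.6" --pt "0 0 0 0 0 0 0.55" --pt "0 0 0 0 0 0 0.5" --pt "0 0 0 0 0 0 0.5" --pt "0 0 0 0 0 0 0.5" --pt "0 0 0 0 0 0 0.5"

```text
clock: 4.58
position: [542.7, 118.0, 45.8]
ee_rot: [-0.172, 0.985, 0.0, 0.001]
contact_force: [3.2, 0.7, 2.5]
gripper_width: 50.7
grasp_force: 61.8
```

Request:
servo_tool --pt "0 0 0 0 0 0 1" --pt "0 0 0 0 0 0 1" --pt "0 0 0 0 0 0 1" --pt "0 0 0 0 0 0.087 1" --pt "0 0 0 0 0 0.087 1" --pt "0 0 0 0 0 0.087 1" --pt "0 0 0 0 0 0.087 1" --pt "0 0 0 0 0 0.087 1" --pt "0 0 0 0 0 0.087 1" --pt "0 0 0 0 0 0.087 1" --pt "0 0 0 0 0 0.087 1" --pt "0 0 0 0 0 0.087 1" --pt "0 0 0 0 0 0 0.6" --pt "0 0 0 0 0 0 0.55" --pt "0 0 0 0 0 0 0.5" --pt "0 0 0 0 0 0 0.5" --pt "0 0 0 0 0 0 0.5" --pt "0 0 0 0 0 0 0.5"

```text
clock: 6.82
position: [542.6, 118.0, 45.7]
ee_rot: [0.817, -0.577, 0.001, -0.001]
contact_force: [2.1, 1.5, 2.7]
gripper_width: 50.5
grasp_force: 61.9
```

```bash
python3 - <<'E'
from m import *
s=arm.read_state();print(s['position'],s['joints'].round(2),s['contact_force'].round(1),s['wrist_torque'].round(2),s['gripper_width'])
for n,seed in(('scene',(268,219)),('side',(242,180))):
    _,d=grab(n);P=cloud(d);z=P[...,2];g=cv2.cvtColor(d['image'],cv2.COLOR_RGB2GRAY)
    u,v=seed;w=np.zeros_like(g,bool);w[v-10:v+50,u-40:u+40]=1
    m=w&(np.abs(z-34)<3)&(g>130);print(n,m.sum(),cv2.minAreaRect(cast(d,m,34)) if m.sum()>5 else '')
E
```

```text
[542.63688108 118.00732345  45.70065489] [ 0.51  0.47 -0.39  0.   -0.71 -0.17] [2.1 1.5 2.7] [ 0.31 -0.65 -0.  ] 50.48793488285624
scene 0 
side 121 ((555.15771484375, 96.89820861816406), (71.55724334716797, 35.96048355102539), 27.845359802246094)
```

Request:
servo_tool --pt "0.01 -0.0009 0 0 0 0 0.5" --pt "0.01 -0.0009 0 0 0 0 0.5" --pt "0.01 -0.0009 0 0 0 0 0.5" --pt "0.01 -0.0009 0 0 0 0 0.5" --pt "0.01 -0.0009 0 0 0 0 0.5" --pt "0.01 -0.0009 0 0 0 0 0.5" --pt "0 0 0 0 0 0 0.5"

```text
clock: 7.8
position: [555.0, 114.2, 44.1]
ee_rot: [0.816, -0.577, -0.003, 0.005]
contact_force: [-7.8, 1.5, 6.6]
gripper_width: 50.8
grasp_force: 62.4
```

Request:
servo_tool --pt "0.005 -0.0004 0 0 0 0 0.5" --pt "0.005 -0.0004 0 0 0 0 0.5" --pt "0 0 0 0 0 0 0.5"

```text
clock: 8.18
position: [557.7, 113.8, 44.1]
ee_rot: [0.816, -0.578, -0.004, 0.005]
contact_force: [-7.5, 0.9, 7.2]
gripper_width: 50.8
grasp_force: 62.4
```

Request:
servo_tool --pt "0.005 0.001 0.002 0 0 0 0.5" --pt "0.005 0.001 0.002 0 0 0 0.5" --pt "0.005 0.001 0 0 0 0 0.5" --pt "0 0 0 0 0 0 0.5"

```text
clock: 8.68
position: [559.3, 113.7, 44.5]
ee_rot: [0.816, -0.578, -0.006, 0.008]
contact_force: [-12.2, 1.3, 8.2]
gripper_width: 51.0
grasp_force: 62.8
```

Request:
servo_tool --pt "0.004 0 0 0 0 0 0.5" --pt "0.004 0 0 0 0 0 0.5" --pt "0 0 0 0 0 0 0.5"

```text
clock: 9.05
position: [559.7, 113.4, 44.6]
ee_rot: [0.816, -0.578, -0.007, 0.009]
contact_force: [-17.8, 2.8, 12.9]
gripper_width: 50.8
grasp_force: 63.3
```

```bash
cat > look.py <<'E'
from m import *
import sys
s,d=grab('side');print(s['position'],s['contact_force'].round(1),s['wrist_torque'].round(2))
_,e=grab('scene')
B=d['image'][155:240,190:300];A=e['image'][185:295,200:325]
save(sys.argv[1],np.hstack([cv2.resize(A,(400,352),interpolation=cv2.INTER_CUBIC),cv2.resize(B,(400,352),interpolation=cv2.INTER_CUBIC)]))
for n,f in(('side',d),('scene',e)):
    P=cloud(f);z=P[...,2];m=(np.abs(z-34)<2.5)&(np.hypot(P[...,0]-s['position'][0],P[...,1]-s['position'][1])<46)
    if m.sum()>8:
        Q=cast(f,m,34);ex=np.array([.996,-.089]);ey=np.array([.089,.996]);print(n,m.sum(),'fx',np.percentile(Q@ex,[0,3,97,100]).round(1),'fy',np.percentile(Q@ey,[0,3,97,100]).round(1),cv2.minAreaRect(Q))
E
python3 look.py l1.png
```

```text
[559.72324814 113.42218502  44.5772416 ] [-17.8   2.8  12.9] [0.66 5.22 0.08]
side 158 fx [513.9 518.4 579.3 581.9] fy [127.  127.5 178.5 182.6] ((559.3179931640625, 109.41472625732422), (58.79071044921875, 61.7581672668457), 74.5079116821289)
```

View pics/l1.png

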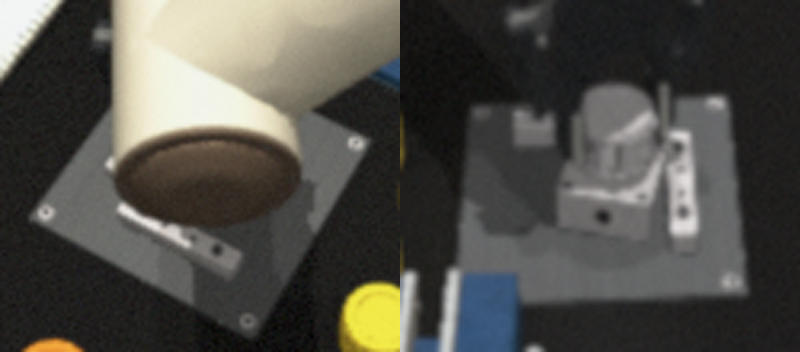

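The side crop shows the block's leading corner touching the +x bar (right panel, about (525,130) to (560,170)), with the block still turned by about 0.18 rad. The readings show it is being pressed down, so I unload it vertically and help the turn with the wrist.

Request:
servo_tool --pt "0 0 0.005 0 0 0.03 0.5" --pt "0 0 0.005 0 0 0.03 0.5" --pt "0 0 0 0 0 0.03 0.5" --pt "0 0 0 0 0 0 0.5"

```text
clock: 9.65
position: [562.5, 112.5, 46.3]
ee_rot: [0.865, -0.502, -0.006, 0.008]
contact_force: [-6.0, -3.3, 0.1]
gripper_width: 50.6
grasp_force: 62.7
```

```bash
python3 look.py l2.png
```

```text
[562.45909984 112.48674451  46.25196973] [-6.  -3.3  0.1] [-1.34  1.9   0.01]
side 142 fx [518.4 520.7 581.3 581.9] fy [123.4 127.1 177.6 186.3] ((562.0210571289062, 107.58003234863281), (64.27069854736328, 60.356197357177734), 78.75322723388672)
```

Request:
servo_tool --pt "0.0009 0.01 0 0 0 0 0.5" --pt "0.0009 0.01 0 0 0 0 0.5" --pt "0.0009 0.01 0 0 0 0 0.5" --pt "0.0009 0.01 0 0 0 0 0.5" --pt "0.0009 0.01 0 0 0 0 0.5" --pt "0.0009 0.01 0 0 0 0 0.5" --pt "0.0009 0.01 0 0 0 0 0.5" --pt "0 0 0 0 0 0 0.5"

```text
clock: 10.75
position: [562.2, 130.2, 47.0]
ee_rot: [0.864, -0.503, -0.007, 0.012]
contact_force: [-10.3, -11.9, 8.9]
gripper_width: 50.8
grasp_force: 63.6
```

```bash
python3 look.py l3.png
```

```text
[562.15298643 130.15705039  46.99271936] [-10.3 -11.9   8.9] [-3.86  3.15 -0.09]
side 95 fx [516.  516.1 580.5 582.5] fy [141.3 141.8 194.8 198.2] ((562.0320434570312, 123.18046569824219), (60.61139678955078, 60.4685173034668), 75.76496124267578)
```

Request:
servo_tool --pt "0 0 0.005 0 0 0.03 0.5" --pt "0 0.004 0.004 0 0 0.03 0.5" --pt "0 0.006 0 0 0 0.03 0.5" --pt "0.0 0.006 0 0 0 0.03 0.5" --pt "0 0 0 0 0 0 0.5"

```text
clock: 11.48
position: [563.2, 135.3, 50.1]
ee_rot: [0.919, -0.395, -0.007, 0.01]
contact_force: [-10.1, -12.0, 10.3]
gripper_width: 50.8
grasp_force: 63.7
```

```bash
python3 look.py l4.png
```

```text
[563.17347412 135.34390518  50.10733757] [-10.1 -12.   10.3] [-3.69  2.76 -0.1 ]
side 61 fx [516.  518.4 582.4 582.7] fy [142.  142.8 202.  202.2] ((573.5143432617188, 112.00574493408203), (81.72380065917969, 43.03650665283203), 32.0439338684082)
```

View pics/l4.png

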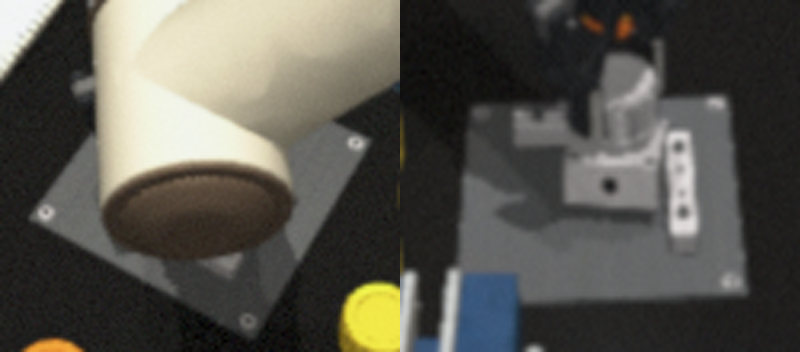

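The side crop shows the block nearly square and about 5 mm short of the +y bar. Pushing this high on the collar cocks it, so I will unload, release, and finish the push low on the block's sides with closed fingers.

Request:
servo_tool --pt "-0.015 -0.0125 -0.008 0 0 0 0.5" --pt "-0.015 -0.0125 -0.007 0 0 0 0.5" --pt "0 0 0 0 0 0 0.55" --pt "0 0 0 0 0 0 0.7" --pt "0 0 0 0 0 0 1" --pt "0 0 0 0 0 0 1" --pt "0 0 0.08 0 0 0 1" --pt "0 0 0.16 0 0 0 1" --pt "0 0 0.16 0 0 0 1" --pt "0 0 0 0 0 0 0.3" --pt "0 0 0 0 0 0 0"

```text
clock: 12.95
position: [562.2, 135.2, 167.5]
ee_rot: [0.919, -0.394, -0.0, -0.0]
contact_force: [0.3, -0.2, -0.7]
gripper_width: 51.6
grasp_force: 0.0
```

```bash
cat > wl.py <<'E'
from m import *
import sys
s,d=grab('wrist');P,D,c=wcloud(s,d);z=P[...,2]
print(s['position'].round(1),s['joints'].round(2),s['contact_force'].round(1));save(sys.argv[1],d['image'])
g=cv2.cvtColor(d['image'],cv2.COLOR_RGB2GRAY)
def at(m,h): return (c+D*((h-c[2])/D[...,2])[...,None])[m][:,:2].astype(np.float32)
th=-.089;Rf=np.array([[np.cos(th),np.sin(th)],[-np.sin(th),np.cos(th)]])
near=np.hypot(P[...,0]-560,P[...,1]-130)
for k,h,t,rad in(('top',74.5,4,45),('blk',34,3,50),('bars',21,2.5,100)):
    m=(np.abs(z-h+.7*(h>50))<t)&(near<rad)
    n,l,st,_=cv2.connectedComponentsWithStats(m.astype(np.uint8))
    ids=[i for i in range(1,n) if st[i,4]>60]
    if k!='bars': 
        if ids: m=np.isin(l,ids);Q=at(m,h);r=cv2.minAreaRect(Q);print(k,m.sum(),np.median(z[m]).round(1),cv2.minEnclosingCircle(Q) if k=='top' else r,'fix',Rf@np.array(r[0]))
    else:
        for i in ids:
            Q=at(l==i,h);r=cv2.minAreaRect(Q);print(k,len(Q),r,'fix',Rf@np.array(r[0]))
E
python3 wl.py w2.png
```

```text
[562.2 135.2 167.5] [ 0.52  0.36 -0.2  -0.   -1.01  0.25] [ 0.3 -0.2 -0.7]
top 2760 73.5 ((561.7197265625, 125.84339141845703), 25.530261993408203) fix [548.2605464  175.63702257]
blk 1063 33.2 ((560.7272338867188, 125.82672119140625), (59.25970458984375, 59.32979202270508), 74.66999053955078) fix [547.32413913 175.16758067]
bars 1402 ((601.516357421875, 109.5342788696289), (91.44855499267578, 16.75528907775879), 85.3217544555664) fix [589.39993779 162.56506337]
bars 1138 ((544.3480834960938, 177.96412658691406), (16.915529251098633, 90.84466552734375), 84.92442321777344) fix [526.37570992 225.64281145]
```

Request:
servo_tool --pt "0 -0.044 0 0 0 -0.085 0" --pt "0 -0.044 0 0 0 -0.085 0" --pt "0 -0.044 0 0 0 -0.085 0" --pt "0 -0.044 0 0 0 -0.085 0" --pt "0 -0.044 0 0 0 -0.085 0" --pt "0 0 -0.081 0 0 0 0" --pt "0 0 -0.081 0 0 0 0" --pt "0 0 -0.081 0 0 0 0" --pt "0 0 -0.081 0 0 0 0" --pt "0 0 -0.081 0 0 0 0" --pt "0 0 -0.081 0 0 0 0" --pt "0 0 0 0 0 0 0"

```text
clock: 14.5
position: [560.3, 68.1, 18.8]
ee_rot: [-0.675, 0.738, 0.001, -0.003]
contact_force: [0.2, 0.4, 0.8]
gripper_width: 0.1
grasp_force: 0.0
```

Request:
servo_tool --pt "0.0009 0.01 0 0 0 0 0" --pt "0.0009 0.01 0 0 0 0 0" --pt "0.0009 0.01 0 0 0 0 0" --pt "0.0009 0.01 0 0 0 0 0" --pt "0.0009 0.01 0 0 0 0 0" --pt "0.0009 0.01 0 0 0 0 0" --pt "0.0009 0.01 0 0 0 0 0" --pt "0.0009 0.01 0 0 0 0 0" --pt "0 0 0 0 0 0 0"

```text
clock: 15.62
position: [565.0, 92.2, 22.3]
ee_rot: [-0.675, 0.738, -0.0, -0.0]
contact_force: [0.5, -5.8, 2.1]
gripper_width: -0.3
grasp_force: 2.5
```

Request:
servo_tool --pt "0.0004 0.008 0 0 0 0 0" --pt "0.0004 0.008 0 0 0 0 0" --pt "0.0004 0.008 0 0 0 0 0" --pt "0 0.0 0 0 0 0 0"

```text
clock: 16.12
position: [567.4, 97.7, 22.7]
ee_rot: [-0.675, 0.738, -0.002, 0.0]
contact_force: [8.0, -14.1, 0.7]
gripper_width: -0.2
grasp_force: 6.6
```

Request:
servo_tool --pt "0.0004 0.008 0 0 0 0 0" --pt "0.0004 0.008 0 0 0 0 0" --pt "0 0.0 0 0 0 0 0"

```text
clock: 16.5
position: [567.9, 98.5, 23.2]
ee_rot: [-0.675, 0.738, -0.003, -0.002]
contact_force: [12.4, -29.7, 2.2]
gripper_width: -0.1
grasp_force: 14.0
```

```bash
python3 wl.py w3.png;python3 look.py l5.png
```

```text
[567.9  98.5  23.2] [ 0.46  0.53 -0.36  0.01 -0.68 -0.55] [ 12.4 -29.7   2.2]
top 1214 73.7 ((551.2510986328125, 98.69990539550781), 24.542251586914062) fix [540.28176635 146.04182343]
blk 333 33.7 ((557.0980224609375, 97.9329605102539), (14.421236991882324, 48.225318908691406), 57.72715759277344) fix [546.18856033 147.06164675]
bars 2336 ((599.4558715820312, 90.68805694580078), (55.345130920410156, 16.416704177856445), 84.94913482666016) fix [589.02270741 143.61029141]
bars 203 ((539.3107299804688, 111.539794921875), (3.926621198654175, 25.5203914642334), 83.3393325805664) fix [527.26225777 159.03364692]
[567.95105677  98.48874812  23.1851955 ] [ 12.3 -29.9   3.1] [-8.47 -3.68 -0.14]
side 100 fx [515.9 518.1 574.3 574.7] fy [134.5 135.  181.2 181.5] ((556.6513061523438, 108.8504638671875), (44.807891845703125, 58.43227767944336), 81.87039184570312)
```

Request:
servo_tool --pt "0 -0.04 0 0 0 0 0" --pt "0 -0.04 0 0 0 0 0" --pt "0 -0.04 0 0 0 0 0" --pt "-0.0225 0 0 0 0 0.087 0" --pt "-0.0225 0 0 0 0 0.087 0" --pt "-0.0225 0 0 0 0 0.087 0" --pt "-0.0225 0 0 0 0 0.087 0" --pt "-0.0225 0 0 0 0 0.087 0" --pt "-0.0225 0 0 0 0 0.087 0" --pt "-0.0225 0 0 0 0 0.087 0" --pt "-0.0225 0 0 0 0 0.087 0" --pt "-0.0225 0 0 0 0 0.087 0" --pt "0 0.049 0 0 0 0 0" --pt "0 0.049 0 0 0 0 0" --pt "0 0.049 0 0 0 0 0" --pt "0 0.049 0 0 0 0 0" --pt "0 0.049 0 0 0 0 0" --pt "0 0 0 0 0 0 0"

```text
clock: 18.9
position: [504.8, 143.7, 21.9]
ee_rot: [0.999, -0.046, 0.0, -0.0]
contact_force: [-0.1, 0.3, -0.1]
gripper_width: 0.2
grasp_force: 0.0
```

```bash
python3 look.py l6.png
```

```text
[504.82222809 143.72048339  21.90419758] [-0.1  0.3 -0.1] [-0.    0.04  0.01]
side 73 fx [482.7 485.7 529.9 532.3] fy [155.1 158.7 208.8 217.5] ((529.1201171875, 135.59213256835938), (53.34717559814453, 46.91188049316406), 38.8192253112793)
scene 32 fx [515.6 516.2 530.7 531.9] fy [180.  182.  217.1 217.2] ((541.0401000976562, 152.03672790527344), (14.241158485412598, 37.6363639831543), 4.904578685760498)
```

View pics/l6.png

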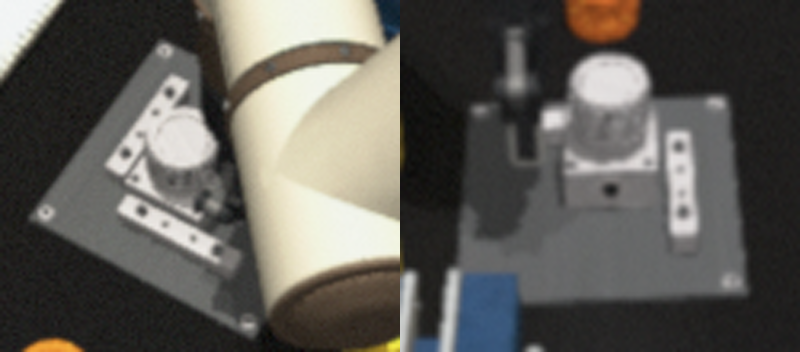

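The crop shows the block square to the bars, with a few mm still missing to the +x bar (right panel, gap at about (662,150)). The closed fingers are beside its −x side.

Request:
servo_tool --pt "0.01 -0.0009 0 0 0 0 0" --pt "0.01 -0.0009 0 0 0 0 0" --pt "0.01 -0.0009 0 0 0 0 0" --pt "0.01 -0.0009 0 0 0 0 0" --pt "0.01 -0.0009 0 0 0 0 0" --pt "0.01 -0.0009 0 0 0 0 0" --pt "0.008 -0.0007 0 0 0 0 0" --pt "0 0 0 0 0 0 0"

```text
clock: 20.0
position: [521.8, 139.4, 21.6]
ee_rot: [0.999, -0.047, -0.003, 0.002]
contact_force: [-8.0, 1.1, 7.1]
gripper_width: -0.0
grasp_force: 4.1
```

Request:
servo_tool --pt "0.008 -0.0007 0 0 0 0 0" --pt "0.008 -0.0007 0 0 0 0 0" --pt "0 0 0 0 0 0 0"

```text
clock: 20.38
position: [524.3, 138.8, 21.5]
ee_rot: [0.999, -0.048, -0.006, 0.002]
contact_force: [-15.5, 3.7, 10.7]
gripper_width: 0.1
grasp_force: 7.3
```

Request:
servo_tool --pt "0.008 -0.0007 0 0 0 0 0" --pt "0.008 -0.0007 0 0 0 0 0" --pt "0 0 0 0 0 0 0"

```text
clock: 20.75
position: [524.5, 138.6, 21.5]
ee_rot: [0.999, -0.048, -0.01, 0.003]
contact_force: [-28.0, 11.8, 20.9]
gripper_width: 0.1
grasp_force: 14.5
```

Request:
servo_tool --pt "-0.03 0 0 0 0 0 0" --pt "-0.05 0 0 0 0 0 0" --pt "0 0 0.2 0 0 0 0" --pt "0 0 0.2 0 0 0 0" --pt "0.05 0 0.1 0 0 0 1" --pt "0.05 0 0 0 0 0 1" --pt "0 0 0 0 0 0 1"

```text
clock: 21.62
position: [540.6, 139.4, 170.7]
ee_rot: [0.999, -0.048, -0.001, 0.0]
contact_force: [-0.6, 0.3, -0.8]
gripper_width: 54.6
grasp_force: 0.0
```

```bash
python3 wl.py w4.png
```

```text
[540.6 139.4 170.7] [ 0.54  0.32 -0.24 -0.   -1.    0.93] [-0.6  0.3 -0.8]
top 2842 73.1 ((567.0906372070312, 138.56507873535156), 25.50954246520996) fix [552.61223552 188.20635705]
blk 1009 33.3 ((566.1224365234375, 138.20689392089844), (59.88417434692383, 59.76075744628906), 86.0545654296875) fix [551.59760682 187.97829346]
bars 1392 ((601.281982421875, 109.87559509277344), (91.816650390625, 17.04669761657715), 85.35779571533203) fix [589.13615336 162.88419685]
bars 1219 ((544.0885009765625, 178.76292419433594), (16.298810958862305, 91.15693664550781), 85.2851333618164) fix [526.04615563 226.41537516]
```

Block centre is within about 0.5 mm of the target and 0.013 rad off square, so it is flush. Next I grip the collar.

Request:
servo_tool --pt "0.044 -0.003 0 0 0 0 1" --pt "0.043 0 0 0 0 0 1" --pt "0 0 -0.08 0 0 0 1" --pt "0 0 -0.08 0 0 0 1" --pt "0 0 -0.08 0 0 0 1" --pt "0 0 -0.08 0 0 0 1" --pt "0 0 -0.08 0 0 0 1" --pt "0 0 -0.01 0 0 0 1" --pt "0 0 0 0 0 0 0.6" --pt "0 0 0 0 0 0 0.55" --pt "0 0 0 0 0 0 0.5" --pt "0 0 0 0 0 0 0.5" --pt "0 0 0 0 0 0 0.5" --pt "0 0 0 0 0 0 0.5"

```text
clock: 23.42
position: [567.4, 139.1, 49.4]
ee_rot: [0.999, -0.047, 0.001, -0.0]
contact_force: [1.9, -1.7, 1.8]
gripper_width: 50.6
grasp_force: 61.9
```

Request:
servo_tool --pt "0.003 0.003 -0.006 0 0 0 0.5" --pt "0.003 0.003 -0.006 0 0 0 0.5" --pt "0 0 0 0 0 0 0.5"

```text
clock: 23.8
position: [567.5, 139.2, 47.7]
ee_rot: [0.999, -0.047, -0.001, 0.002]
contact_force: [-5.4, -5.5, 18.4]
gripper_width: 50.5
grasp_force: 63.7
```

Request:
servo_tool --pt "-0.001 -0.001 0.003 0 0 0 0.5" --pt "0 0 0 0 0 -0.025 0.5" --pt "0 0 0 0 0 -0.025 0.5" --pt "0 0 0 0 0 -0.025 0.5" --pt "0 0 0 0 0 0 0.5"

```text
clock: 24.42
position: [567.5, 138.9, 47.9]
ee_rot: [0.993, -0.122, -0.001, 0.001]
contact_force: [-4.1, -5.2, 14.0]
gripper_width: 50.4
grasp_force: 63.2
```

Request:
servo_tool --pt "0 0 0 0 0 -0.025 0.5" --pt "0 0 0 0 0 -0.025 0.5" --pt "0 0 0 0 0 0 0.5"

```text
clock: 24.8
position: [567.6, 139.0, 47.8]
ee_rot: [0.985, -0.171, -0.001, 0.001]
contact_force: [-3.9, -4.7, 14.1]
gripper_width: 50.6
grasp_force: 63.2
```

```bash
python3 -c "
from bench import arm
s=arm.read_state();print(s['position'],s['contact_force'],s['wrist_torque'],s['joints'].round(3))"
```

```text
[567.5912395  138.99248452  47.83288785] [-3.92344131 -4.7137145  14.13716678] [-1.60486153  0.92014081 -0.00556068] [ 0.518  0.509 -0.312  0.002 -0.753  0.708]
```

Request:
servo_tool --pt "0 0 0 0 0 -0.025 0.5" --pt "0 0 0 0 0 -0.025 0.5" --pt "0 0 0 0 0 0 0.5"

```text
clock: 25.18
position: [567.6, 138.8, 47.9]
ee_rot: [0.975, -0.22, -0.001, 0.002]
contact_force: [-3.0, -6.5, 13.7]
gripper_width: 50.4
grasp_force: 63.2
```

Request:
servo_tool --pt "0 0 0 0 0 -0.025 0.5" --pt "0 0 0 0 0 -0.025 0.5" --pt "0 0 0 0 0 0 0.5"

```text
clock: 25.55
position: [567.6, 138.8, 47.9]
ee_rot: [0.963, -0.269, -0.001, 0.002]
contact_force: [-3.4, -6.1, 13.6]
gripper_width: 50.2
grasp_force: 63.2
```

Request:
servo_tool --pt "0 0 0 0 0 -0.025 0.5" --pt "0 0 0 0 0 -0.025 0.5" --pt "0 0 0 0 0 0 0.5"

```text
clock: 25.92
position: [567.5, 138.6, 47.8]
ee_rot: [0.949, -0.316, -0.001, 0.002]
contact_force: [-3.0, -6.6, 14.4]
gripper_width: 50.3
grasp_force: 63.2
```

Request:
servo_tool --pt "0 0 0 0 0 -0.025 0.5" --pt "0 0 0 0 0 -0.025 0.5" --pt "0 0 0 0 0 0 0.5"

```text
clock: 26.3
position: [567.4, 138.5, 47.5]
ee_rot: [0.932, -0.364, -0.001, 0.002]
contact_force: [-2.3, -7.6, 12.2]
gripper_width: 50.5
grasp_force: 63.1
```

Request:
servo_tool --pt "0 0 0 0 0 -0.02 0.5" --pt "0 0 0 0 0 -0.02 0.5" --pt "0 0 0 0 0 0 0.5"

```text
clock: 26.68
position: [567.1, 138.5, 46.6]
ee_rot: [0.916, -0.401, -0.001, 0.002]
contact_force: [-1.1, -6.4, 8.3]
gripper_width: 50.3
grasp_force: 62.6
```

```bash
python3 -c "
from bench import arm
s=arm.read_state();print(s['position'],s['contact_force'],s['wrist_torque'],s['joints'].round(3))"
```

```text
[567.148641   138.54350889  46.5947345 ] [-1.09660366 -6.41370863  8.25313501] [-1.76006425  0.35686014  0.01609878] [ 0.517  0.51  -0.313  0.001 -0.751  0.228]
```

It is dropping into the keyways: z falls from 47.9 to 46.6 and the force eases from 14 to 8 N. I push down now.

Request:
servo_tool --pt "0 0 -0.005 0 0 0 0.5" --pt "0 0 -0.005 0 0 0 0.5" --pt "0 0 0 0 0 0 0.5"

```text
clock: 27.05
position: [567.2, 138.5, 44.3]
ee_rot: [0.916, -0.401, -0.001, 0.002]
contact_force: [-1.5, -8.0, 11.7]
gripper_width: 50.5
grasp_force: 63.0
```

Request:
servo_tool --pt "0 0 -0.005 0 0 0 0.5" --pt "0 0 -0.005 0 0 0 0.5" --pt "0 0 0 0 0 0 0.5"

```text
clock: 27.42
position: [567.3, 138.4, 42.4]
ee_rot: [0.916, -0.401, -0.001, 0.002]
contact_force: [-5.0, -6.8, 17.4]
gripper_width: 50.5
grasp_force: 63.6
```

Request:
servo_tool --pt "0 0 -0.005 0 0 0 0.5" --pt "0 0 0 0 0 0 0.5"

```text
clock: 27.68
position: [567.3, 138.4, 42.3]
ee_rot: [0.916, -0.4, -0.0, 0.002]
contact_force: [-6.8, -7.2, 26.1]
gripper_width: 50.4
grasp_force: 64.5
```

```bash
python3 - <<'E'
from m import *
s,d=grab('side');_,e=grab('wrist');print(s['position'],s['contact_force'],s['wrist_torque'])
P=cloud(d);dd=np.hypot(P[...,0]-567,P[...,1]-138);m=(dd<24)&(P[...,2]>55)&(P[...,2]<80)
print('side',m.sum(),np.histogram(P[m][:,2],bins=np.arange(55,81,1)))
W,D,c=wcloud(s,e);dd=np.hypot(W[...,0]-567,W[...,1]-138);m=(dd<24)&(W[...,2]>55)&(W[...,2]<80)
print('wrist',m.sum(),np.histogram(W[m][:,2],bins=np.arange(55,81,1))[0])
save('l7.png',cv2.resize(d['image'][150:235,200:300],(800,600)[:2] if 0 else (700,595),interpolation=cv2.INTER_CUBIC))
E
python3 look.py l8.png
```

```text
[567.27796574 138.41471198  42.31768716] [-6.76775379 -7.17650297 26.1079595 ] [-2.06338367  2.21015867 -0.28784505]
side 142 (array([ 0,  2,  3,  1,  0,  1,  0,  2, 17, 18, 38, 40, 12,  5,  2,  0,  0,
        0,  0,  1,  0,  0,  0,  0,  0]), array([55, 56, 57, 58, 59, 60, 61, 62, 63, 64, 65, 66, 67, 68, 69, 70, 71,
       72, 73, 74, 75, 76, 77, 78, 79, 80]))
wrist 7317 [  12    9   17   15   14   22   38  121  655 2607 2655 1100   52    0
    0    0    0    0    0    0    0    0    0    0    0]
[567.28280007 138.41503211  42.32945966] [-7.1 -7.6 24.6] [-2.1   2.17 -0.24]
side 141 fx [522.8 522.9 582.1 582.7] fy [153.8 156.  198.1 214.2] ((567.0118408203125, 133.99375915527344), (60.23217010498047, 59.91022491455078), 85.14276885986328)
```

View pics/l7.png

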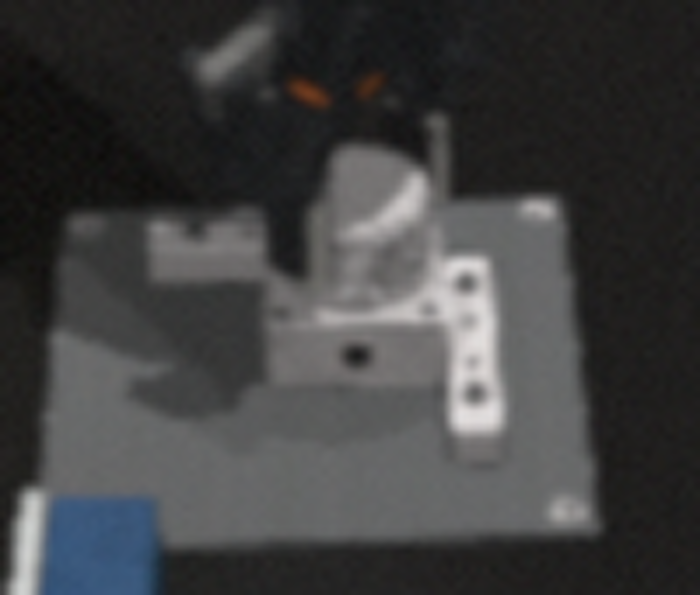

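The crop shows the collar seated on the block at about (375,300) with no gap. The block is square against both bars: the +y bar at the upper left of the block and the +x bar on its right. The collar top went from 73.3 to about 65.4 mm (raw), which is the full 8 mm.

Request:
servo_tool --pt "0 0 0 0 0 0 0.5" --pt "0 0 0 0 0 0 0.5" --pt "0 0 0 0 0 0 0.5" --pt "0 0 0 0 0 0 0.5"

```text
clock: 28.38
position: [567.3, 138.4, 42.3]
ee_rot: [0.916, -0.401, -0.0, 0.002]
contact_force: [-6.1, -6.1, 25.3]
gripper_width: 50.6
grasp_force: 64.4
```

```bash
python3 -c "
from bench import arm
s=arm.read_state();print(s['position'],s['contact_force'],s['wrist_torque'],s['grasp_force'])
print(arm.job_done())"
```

```text
[567.30526832 138.42180662  42.33325895] [-6.10830913 -6.10716783 25.31398259] [-2.03322054  2.17178843 -0.28806473] 64.4403974013403
the job is handed in; nothing more can be done
None
```

The job is handed in at about 28 s: the block measures flush against both stops, and the collar is keyed over the pin, fully down and still held by the gripper (64 N grip, about 25 N vertical force at the wrist), though no verdict was shown to me.

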